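# Close, lock and check the light-curing box through its half-open sprung shutter

## Task

On the light-curing box, push the drawer with the impression tray fully home, then turn the latch as far as it goes so that its nose lies in front of the drawer's stud; keep the window shutter shut until the drawer is locked. Then take the shutter by its upright grip, slide it against its spring to half of its travel, where the grip is in line with the two index ribs on its rails, and finish holding it there: do not let go at the end. Leave the loose plaster model, glass dish and bur box beside it where they are.

Things in the scene. Friction and masses are not known exactly. Their poses are not given: they have to be found in the camera images.
- curing_box: White light-curing box, fixed on the worktop, 150 (own x) x 180 (own y) x 70 mm high. Origin: centre of its underside; own x points from its front (drawer side, facing the robot) to its back, own y to its left, z up. The dark shutter on top covers a 60 mm (y) x 50 mm (x) window and runs between two rails, tops at z 78 mm. A grey block 12 mm high stands at own (25, 67) mm.
- drawer (a joint): Drawer slide, m: 0 = fully home, grows as the drawer comes out of the front along own -x of the box (stop at 0.06); starts 0.025 to 0.045 out. Sliding friction about 2 N, no spring; it stays where it is left.
- drawer_face (a point): Point at z 50 mm on the middle of the drawer's flat front face, which is 174 mm wide and spans z 14 to 66 mm; when home it lies at own x = -87 mm of the box. A pull ledge 12 mm deep, 70 mm wide, juts out of it at z 15 to 21 mm; a lock stud 18 mm wide stands on its top edge in the middle, top at z 82 mm. Axes as the box's.
- latch (a joint): Latch hinge, vertical axis, rad. At 0 the nose points 10 degrees forward of the box's own +y; turned counter-clockwise (from above) it grows to 1.4 (stop, locked), where the nose points straight out of the front, own -x, in front of the stud. Starts at 0 to 0.35. Friction 0.06 N m, no spring.
- latch_grip (a point): On the latch's vertical axis (own (-57, 0) mm of the box), at the top of its upright grey thumb bar, z = 121 mm. The bar is 38 mm long, 10 mm thick and spans z 89 to 121 mm; own x is the direction of the bar and of the nose, which turns with the latch. The steel nose below it (z 73 to 91 mm) reaches 43 mm from the axis.
- shutter (a joint): Shutter slide, m: 0 = shut, grows as the plate slides along own +y of the box to its stop at 0.06; half travel is 0.03. A spring drives it shut: about 3 N at 0, 7 N at 0.03, 11 N at 0.06; it springs shut when let go.
- shutter_grip (a point): Grey upright grip on the shutter plate: a bar 28 mm along box x, 10 mm thick along box y, 34 mm high. Point: centre of its foot, at z 75.5 mm (top at z 109.5). Shut, it stands at own (25, -45) mm of the box; at half travel it is in line with the two small dark index ribs on the rails, at own y = -15 mm. The plate beside its foot is at z 75.5 mm.
- plaster_model: Bystander: loose plaster model of a jaw, 48 x 60 x 29 mm, origin at the centre of its underside.
- dappen_2: Bystander: loose small glass dappen dish, 37 x 37 x 26 mm, origin at the centre of its underside.
- bur_box: Bystander: loose blue bur box with clear lid, 66 x 80 x 30 mm, origin at the centre of its underside.

How it is judged:
By the outcome, as a careful person would: the job done as asked, in the order asked, and still so for the second after the job is handed in, while the arm keeps its last pose, push and grip.
It also fails if it takes over 58 s, if anything falls off the work surface, if the arm or the gripper's body presses on something with over 40 N, if the wrist force passes 120 N, or if a joint passes its speed limit or range.

## Robot

A 7-joint arm with a two-finger parallel gripper is mounted at the origin on a cart in front of the work surface, level with it; the furniture and walls round the work are solid. World frame = base frame: x ahead of the robot, y to its left, z up, the work surface at z = 0. Lengths are in m, angles in rad, forces in N, time in s.
With the tool pointing down it reaches from about 0.35 to 0.9 m from the base axis. Payload 8.1 kg.
Tool frame: the origin (TCP) lies at the very end of the fingers, on their centre line; the grasp point (between the pads) lies 19 mm behind it (arm.tcp_to_grasp is the distance from the TCP to the grasp point, in m); z points along the fingers, y is the line along which they close (so a half turn about z gives the same grasp; the last joint's range is limited). The gripper opens to 92 mm and grips with 3 to 60 N. Pads are 19 mm wide; open, the fingers measure 130 mm over their backs; the gripper's body (75 mm by 190 mm) begins 47 mm behind the grasp point.
Start: joints at [-1.431, 0.434, 0.025, 1.573, -0.012, 1.134, -0.075], TCP at [0.15, 0.607, 0.227] pointing down, gripper open.
Joint ranges: [-2.62, 2.62], [-0.44, 2.09], [-1.27, 1.32], [0.08, 2.57], [-1.32, 4.46], [0.12, 2], [-2.74, 2.74]. Speed limits (rad/s): [2.22, 2.22, 3.01, 3.01, 3.14, 3.14, 3.14].

## Interface

Orientations are given as a rotation vector (axis times angle).
In Python, from cell import arm, eyes gives the robot as it stands (arm), with the cameras (eyes).
- The arm moves only by the shell command python3 nudge.py [FORCE], which reads ROWS from standard input. ROWS is one flat JSON list of numbers that holds 1 to 10 rows one after another, with no inner brackets; each row has 5 numbers: dx, dy, dz in m, then a turn about the tool's z in rad, then the opening from 0.0 (shut) to 1.0 (fully open); each row shifts and turns the commanded pose from where the row before left it, along the tool's axes as they then stand; what a row does not reach is not made up. A row lasts 1/10 s, in which the tool goes at most 0.05 m and 0.15 rad, less where a joint would pass 70% of its speed; a pose out of reach is approached as far as the arm can. The fingers move at their own pace and stop on an object; FORCE is the grip in N (left out, the last holds). Time passes only in rows, so rows that do not move let the fingers close. It prints the time, the measured TCP pose, the force, the opening and the grip force at its end. Input that does not fit is refused with a message, and nothing moves.
- arm.observe(): the state, without advancing time (a new reading comes with each control period).
- eyes.get_image(name): name is "side" or "top"; returns a dict with "image" (384x512x3 uint8, blue, green, red), "fx", "fy", "cx", "cy" (pixels), "cam_to_world" (4x4, takes a point from camera to world coordinates). Camera axes: x right, y down, z forward; pixel columns grow to the right and rows downward; lengths in m; the calibration is good to about 2 mm. A picture is of the moment at which its call begins. There is no depth.
- arm.sign_off(): hands the job in; it is judged then, once.
The state is a dict: "clock": time; "joints": joint angles; "dq": joint speeds; "joint_efforts": joint torques, N m; "position": TCP position; "ee_rot": TCP orientation; "force": force on the tool from outside, world axes, zero at the start; "ft_torque": the same for the moment, N m; "width": opening from 0.0 (shut) to 1.0 (fully open); "gripper_force": force on a finger pad.
Only numpy, scipy, OpenCV 4.12 (cv2) and the standard library are available. Lean on these libraries where they do the work, as an engineer would, in place of code of your own. Each camera call takes 0.05 s, during which the arm holds its last target. There are 200 camera calls.

## Working session

There is one attempt and no reset: what is moved stays moved. The work goes in short steps, Python scripts to look and compute and a shell command to move; the robot and the scene stay as the last step left them, time stands still between calls to the robot, and variables do not carry over. Pictures are saved under pics/ and viewed, at most 10 in all, crops included, and the job is handed in when it is done.

```bash
ls; mkdir -p pics
python3 - <<'E'
from cell import arm, eyes
import cv2,numpy as np
for n in("side","top"):
    d=eyes.get_image(n); cv2.imwrite(f"pics/{n}0.png",d["image"]); print(n,d["fx"],d["fy"],d["cx"],d["cy"],np.round(d["cam_to_world"],4).tolist())
s=arm.observe(); print(s["position"],s["ee_rot"],s["clock"],s["width"],arm.tcp_to_grasp)
E
```

```text
cell.py
nudge.py
pics
side 425.101319629129 425.101319629129 254.3456028780451 192.95547660642293 [[-0.9946, -0.0645, 0.0812, 0.4782], [-0.1035, 0.5582, -0.8233, 0.7958], [0.0078, -0.8272, -0.5618, 0.6312], [0.0, 0.0, 0.0, 1.0]]
top 465.24483464251233 465.24483464251233 253.3640667406489 191.39637112989894 [[-0.0115, -0.9968, 0.0787, 0.4344], [-0.9995, 0.0093, -0.0287, 0.0395], [0.0278, -0.079, -0.9965, 1.2224], [0.0, 0.0, 0.0, 1.0]]
[0.1502352  0.60620945 0.22604527] [-3.80596549e-01 -3.11843333e+00  2.18984410e-03] 0.1 0.9998060678810359 0.0188
```

View pics/side0.png

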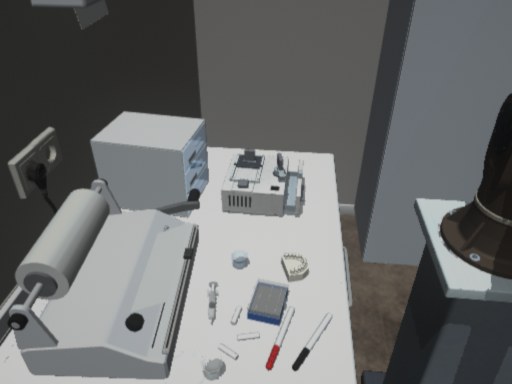

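View pics/top0.png

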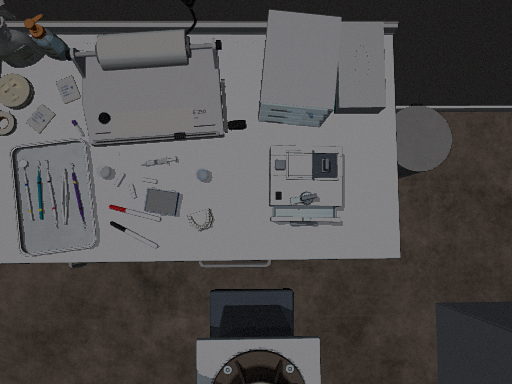

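Top view: the box is around (306,178), with the drawer out toward the robot at row 214 and the latch near (307,198). I'll enlarge both views.

Run:
```python
import cv2
a=cv2.imread("pics/top0.png")[135:230,255:360]; cv2.imwrite("pics/tc.png",cv2.resize(a,None,fx=6,fy=6,interpolation=cv2.INTER_CUBIC))
a=cv2.imread("pics/side0.png")[140:220,210:315]; cv2.imwrite("pics/sc.png",cv2.resize(a,None,fx=7,fy=7,interpolation=cv2.INTER_CUBIC))
```

```text
(no output)
```

View pics/tc.png

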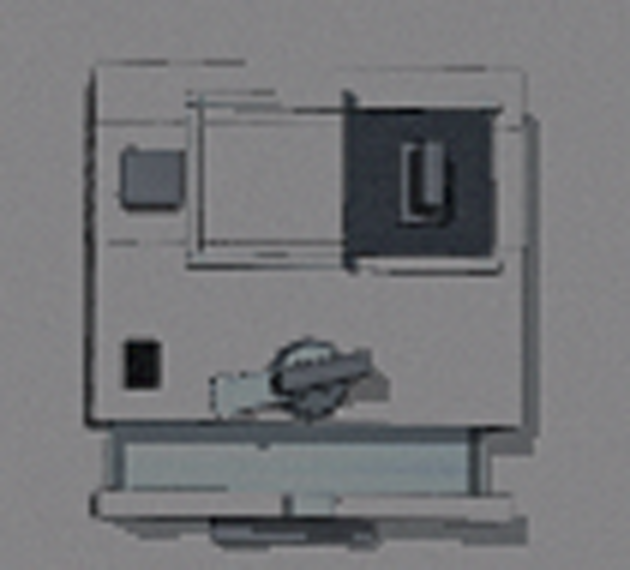

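View pics/sc.png

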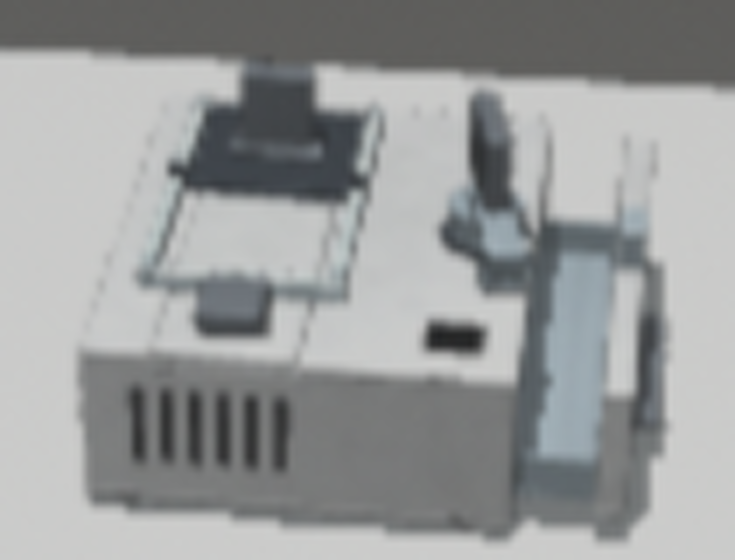

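The crops show:
- **Top crop:** box top corners at (95,66), (524,72), (523,427) and (88,422), ribs at (350,97) and (350,265), grip top at (435,172), latch bar top from (277,383) to (370,360).
- **Side crop:** corners at (83,350) and (522,385), ribs at (178,170) and (365,183), grip top at (279,66), latch bar top at (487,95).

Next I'll triangulate these and fit the pose.

```bash
cat > h.py <<'E'
import numpy as np
from scipy.optimize import least_squares
C={"side":(425.1013,254.3456,192.9555,np.array([[-0.9946,-0.0645,0.0812,0.4782],[-0.1035,0.5582,-0.8233,0.7958],[0.0078,-0.8272,-0.5618,0.6312]])),
"top":(465.2448,253.364,191.3964,np.array([[-0.0115,-0.9968,0.0787,0.4344],[-0.9995,0.0093,-0.0287,0.0395],[0.0278,-0.079,-0.9965,1.2224]]))}
def proj(n,P):
    f,cx,cy,T=C[n]; p=T[:,:3].T@(np.asarray(P)-T[:,3]); return np.array([cx+f*p[0]/p[2],cy+f*p[1]/p[2]])
def T(u,v,o=(255,135),k=6): return np.array([o[0]+(u+.5)/k-.5,o[1]+(v+.5)/k-.5])
def S(u,v): return T(u,v,(210,140),7)
def tri(t,s): return least_squares(lambda P:np.r_[proj("top",P)-t,proj("side",P)-s],[.45,-.12,.08]).x
def own(p,P): c,s=np.cos(p[2]),np.sin(p[2]); return np.array([p[0]+c*P[0]-s*P[1],p[1]+s*P[0]+c*P[1],P[2]])
def pix(n,p,z):
    f,cx,cy,M=C[n]; d=M[:,:3]@[(p[0]-cx)/f,(p[1]-cy)/f,1]; return M[:,3]+d*(z-M[2,3])/d[2]
E
python3 - <<'E'
from h import *
print("tri FL,BL,rib back,rib front,grip top,latch top")
for t,s in [((88,422),(522,385)),((95,66),(83,350)),((350,97),(178,170)),((350,265),(365,183)),((435,172),(279,66)),((322,372),(487,97))]:
    print(np.round(tri(T(*t),S(*s)),4))
ob=[("top",T(88,422),(-.075,.09,.07)),("top",T(95,66),(.075,.09,.07)),("top",T(524,72),(.075,-.09,.07)),("top",T(523,427),(-.075,-.09,.07)),
("side",S(522,385),(-.075,.09,.07)),("side",S(83,350),(.075,.09,.07)),("top",T(435,172),(.025,-.045,.1095)),("side",S(279,66),(.025,-.045,.1095))]
r=least_squares(lambda p:np.concatenate([proj(n,own(p,P))-q for n,q,P in ob]),[.45,-.12,0])
p=r.x; print("pose",p,np.round(r.fun.reshape(-1,2),2).tolist())
a,b=pix("top",T(277,383),.121),pix("top",T(370,360),.121); print("bar",a,b,"mid",(a+b)/2,"ang",np.degrees(np.arctan2(*(a-b)[[1,0]])))
print("axis exp",own(p,(-.057,0,.121)),"grip",own(p,(.025,-.045,.1095)),"half",own(p,(.025,-.015,.1)),"home face",own(p,(-.087,0,.05)))
print("stud top/face edges",pix("top",T(312,515),.082),pix("top",T(100,517),.066),pix("top",T(510,518),.066))
E
```

```text
tri FL,BL,rib back,rib front,grip top,latch top
[ 0.4905 -0.0329  0.0666]
[ 0.6403 -0.038   0.0658]
[ 0.6235 -0.1434  0.0772]
[ 0.5537 -0.1418  0.0772]
[ 0.5886 -0.1724  0.107 ]
[ 0.508  -0.1219  0.1266]
pose [ 0.56357493 -0.12487697 -0.02124248] [[0.26, 0.35], [-0.49, -0.07], [-0.61, -0.03], [-0.13, 0.32], [-0.35, -1.35], [-0.48, -1.16], [-0.62, 0.59], [-0.08, -0.53]]
bar [ 0.50357937 -0.10482078  0.121     ] [ 0.51237137 -0.14205856  0.121     ] mid [ 0.50797537 -0.12343967  0.121     ] ang 103.28449261844672
axis exp [ 0.50658779 -0.12366623  0.121     ] grip [ 0.58761345 -0.17039783  0.1095    ] half [ 0.58825068 -0.1404046   0.1       ] home face [ 0.47659456 -0.12302901  0.05      ]
stud top/face edges [ 0.4517734  -0.12323819  0.082     ] [ 0.452163   -0.03741292  0.066     ] [ 0.44986046 -0.20810471  0.066     ]
```

```bash
echo '[-0.033,-0.0285,0,0,0,-0.033,-0.0285,0,0,0,-0.033,-0.0285,0,0,0,-0.033,-0.0285,0,0,0,-0.033,-0.0285,0,0,0,-0.033,-0.0285,0,0,0,-0.033,-0.0285,0,0,0,-0.033,-0.0285,0,0,0,-0.033,-0.0285,0,0,0,-0.033,-0.0285,0,0,0]' | python3 nudge.py 20
cat >> h.py <<'E'
from scipy.spatial.transform import Rotation as Ro
def to(x,y,z,ang=None):
    from cell import arm, eyes
    s=arm.observe(); R=Ro.from_rotvec(s["ee_rot"]).as_matrix()
    a=np.degrees(np.arctan2(R[1,1],R[0,1]))
    print("pos",np.round(s["position"],4),"yang",round(a,2),"F",np.round(s["force"],1),"w",round(s["width"],3),"gf",s["gripper_force"],"j7",round(s["joints"][6],2),"t",s["clock"])
    print("tool d",np.round(R.T@(np.array([x,y,z])-s["position"]),4), "turn",None if ang is None else round(np.radians(a-ang),3), "tilt",np.round(R[2],3))
E
python3 -c "
from h import *
to(.42,-.123,.2,88.78)"
```

```text
clock: 1.1
position: [0.4027, 0.249, 0.2267]
ee_rot: [-0.38, -3.118, -0.0]
force: [1.3, 0.8, -0.1]
width: 0.179
gripper_force: 0.0
pos [0.4027 0.249  0.2267] yang 76.09 F [ 1.3  0.8 -0.1] w 0.179 gf 0.0 j7 0.71 t 1.1
tool d [-0.1063 -0.3569  0.0267] turn -0.222 tilt [ 0.  0. -1.]
```

```bash
echo '[-0.0133,-0.0446,0,0,0,-0.0133,-0.0446,0,0,0,-0.0133,-0.0446,0,0,0,-0.0133,-0.0446,0,0,0,-0.0133,-0.0446,0,0,0,-0.0133,-0.0446,0,0,0,-0.0133,-0.0446,0,0,0,-0.0133,-0.0446,0.0267,0,0,0,0,0,-0.111,0,0,0,0,-0.111,0]' | python3 nudge.py
python3 -c "
from h import *
to(.425,-.123,.06,88.78)"
```

```text
clock: 2.1
position: [0.4184, -0.1195, 0.2011]
ee_rot: [-0.031, -3.14, 0.001]
force: [0.5, 0.2, -0.5]
width: 0.003
gripper_force: 0.0
pos [ 0.4184 -0.1195  0.2011] yang 88.85 F [ 0.5  0.2 -0.5] w 0.003 gf 0.0 j7 1.82 t 2.1
tool d [-0.0069 -0.0033  0.1411] turn 0.001 tilt [ 0.002 -0.    -1.   ]
```

```bash
echo '[-0.003,-0.0033,0.047,0,0,-0.002,0,0.047,0,0,0,0,0.047,0,0,0,0,0,0,0,-0.010,0,0,0,0,-0.010,0,0,0,0,-0.010,0,0,0,0]' | python3 nudge.py; echo '[-0.006,0,0,0,0,-0.003,0,0,0,0,0,0,0,0,0]' | python3 nudge.py
python3 -c "
from h import *
to(.467,-.123,.06,88.78)"
```

```text
clock: 2.8
position: [0.4564, -0.1223, 0.063]
ee_rot: [0.032, 3.138, 0.0]
force: [-3.1, -1.1, 2.0]
width: 0.004
gripper_force: 1.2
clock: 3.1
position: [0.4645, -0.1222, 0.0615]
ee_rot: [0.032, 3.139, -0.0]
force: [-0.4, 0.7, 0.3]
width: 0.003
gripper_force: 0.0
pos [ 0.4645 -0.1222  0.0615] yang 88.83 F [-0.4  0.7  0.3] w 0.003 gf 0.0 j7 2.01 t 3.1
tool d [-0.0025 -0.0008  0.0015] turn 0.001 tilt [-0.002 -0.    -1.   ]
```

```bash
echo '[-0.002,0,0,0,0,0,0,0,0,0]' | python3 nudge.py; echo '[-0.002,0,0,0,0,0,0,0,0,0]' | python3 nudge.py; echo '[-0.002,0,0,0,0,0,0,0,0,0]' | python3 nudge.py; echo '[-0.002,0,0,0,0,0,0,0,0,0]' | python3 nudge.py
```

```text
clock: 3.3
position: [0.4655, -0.1223, 0.0609]
ee_rot: [0.033, 3.141, 0.0]
force: [0.2, -0.6, -0.5]
width: 0.004
gripper_force: 0.0
clock: 3.5
position: [0.4668, -0.1223, 0.0607]
ee_rot: [-0.033, -3.14, -0.0]
force: [-2.2, -0.0, 2.3]
width: 0.007
gripper_force: 1.4
clock: 3.7
position: [0.4668, -0.1222, 0.0604]
ee_rot: [-0.034, -3.137, -0.002]
force: [-8.7, 0.1, 6.7]
width: 0.005
gripper_force: 4.4
clock: 3.9
position: [0.4668, -0.1222, 0.0601]
ee_rot: [-0.034, -3.134, -0.003]
force: [-15.1, 0.8, 12.0]
width: 0.002
gripper_force: 7.2
```

```bash
echo '[0.008,0,0,0,0,0.02,0,0,0,0,0,0,-0.045,0,0.4,0,0,-0.045,0,0.4,0,0,-0.03,0,0.4,0,0,0,0,0.4]' | python3 nudge.py
python3 - <<'E'
from h import *
from cell import arm, eyes
import cv2
to(.5072,-.1235,.2,13.3)
d=eyes.get_image("side")["image"]; cv2.imwrite("pics/s1.png",d)
t=eyes.get_image("top")["image"]
a=cv2.resize(d[140:220,210:315],None,fx=6,fy=6,interpolation=cv2.INTER_CUBIC)
cv2.imwrite("pics/s1c.png",a)
E
```

```text
clock: 4.5
position: [0.4462, -0.1225, 0.1848]
ee_rot: [0.033, 3.133, -0.0]
force: [-0.1, -0.2, -0.0]
width: 0.302
gripper_force: 0.0
pos [ 0.4462 -0.1225  0.1848] yang 88.8 F [-0.1 -0.2 -0. ] w 0.302 gf 0.0 j7 1.87 t 4.5
tool d [-0.0611  0.0003 -0.0147] turn 1.318 tilt [-0.008 -0.    -1.   ]
```

View pics/s1c.png

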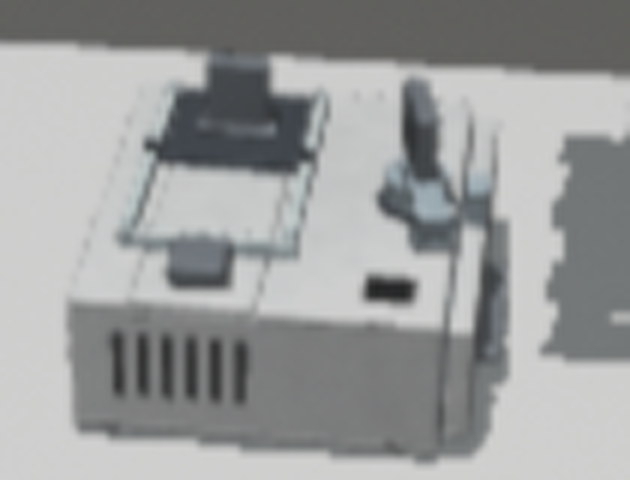

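The drawer is home: its face sits against the box front near (465,250) in this crop. The latch hasn't moved and the shutter is shut. Next is the latch.

```bash
echo '[-0.031,0,0,0,0.4,-0.030,0,0,0,0.4,0,0,0,0.1464,0.4,0,0,0,0.1464,0.4,0,0,0,0.1464,0.4,0,0,0,0.1464,0.4,0,0,0,0.1464,0.4,0,0,0,0.1464,0.4,0,0,0,0.1464,0.4,0,0,0,0.1464,0.4]' | python3 nudge.py; echo '[0,0,0,0.147,0.4,0,0,0,0,0.4]' | python3 nudge.py
python3 -c "
from h import *
to(.5072,-.1235,.096,13.3)"
```

```text
clock: 5.6
position: [0.5036, -0.1231, 0.1793]
ee_rot: [-1.771, -2.593, 0.002]
force: [0.1, -0.2, 0.1]
width: 0.397
gripper_force: 0.0
clock: 5.8
position: [0.5036, -0.1229, 0.1793]
ee_rot: [-1.952, -2.46, 0.003]
force: [-0.3, 0.8, -0.4]
width: 0.397
gripper_force: 0.0
pos [ 0.5036 -0.1229  0.1793] yang 13.14 F [-0.3  0.8 -0.4] w 0.397 gf 0.0 j7 0.75 t 5.8
tool d [-0.0014  0.0036  0.0833] turn -0.003 tilt [-0.    -0.003 -1.   ]
```

```bash
echo '[-0.0014,0.0036,0.04,0,0.4,0,0,0.0425,0,0.4,0,0,0,0,0.4]' | python3 nudge.py; echo '[0,0,0,0,0,0,0,0,0,0,0,0,0,0,0,0,0,0,0,0,0,0,0,0,0]' | python3 nudge.py 20
python3 -c "
from h import *
to(.5072,-.1235,.096,13.3)"
```

```text
clock: 6.1
position: [0.5044, -0.1227, 0.0937]
ee_rot: [-1.94, -2.461, 0.008]
force: [-0.8, 1.4, 0.7]
width: 0.401
gripper_force: 0.0
clock: 6.6
position: [0.5084, -0.124, 0.0997]
ee_rot: [1.949, 2.463, 0.002]
force: [-3.0, 0.0, 8.6]
width: 0.107
gripper_force: 20.0
pos [ 0.5084 -0.124   0.0997] yang 13.28 F [-3.   0.   8.6] w 0.107 gf 20.000345706939697 j7 0.86 t 6.6
tool d [ 0.0008 -0.0011  0.0037] turn -0.0 tilt [-0.     0.002 -1.   ]
```

```bash
echo '[0,0,0,-0.12,0,0,0,0,-0.12,0,0,0,0,-0.12,0,0,0,0,-0.12,0,0,0,0,-0.12,0]' | python3 nudge.py
python3 -c "
from h import *
to(.5072,-.1235,.096,178.8-90)"
```

```text
clock: 7.1
position: [0.5096, -0.1233, 0.0997]
ee_rot: [1.125, 2.93, 0.002]
force: [3.0, 2.5, 2.5]
width: 0.109
gripper_force: 20.0
pos [ 0.5096 -0.1233  0.0997] yang 47.98 F [3.  2.5 2.5] w 0.109 gf 19.995499849319458 j7 1.34 t 7.1
tool d [ 0.0017 -0.0017  0.0037] turn -0.712 tilt [-0.002  0.002 -1.   ]
```

```bash
echo '[0,0,0,-0.12,0,0,0,0,-0.12,0,0,0,0,-0.12,0,0,0,0,-0.12,0,0,0,0,-0.12,0,0,0,0,-0.1,0,0,0,0,0,0]' | python3 nudge.py
python3 -c "
from h import *
from cell import arm, eyes
to(.5072,-.1235,.096,178.8-90); print(arm.observe()['ft_torque'])"
```

```text
clock: 7.8
position: [0.5102, -0.1218, 0.0997]
ee_rot: [0.052, 3.137, 0.003]
force: [4.6, 6.5, 3.6]
width: 0.105
gripper_force: 20.0
pos [ 0.5102 -0.1218  0.0997] yang 88.09 F [4.6 6.5 3.6] w 0.105 gf 20.000036358833313 j7 1.91 t 7.8
tool d [ 0.0029 -0.0018  0.0037] turn -0.012 tilt [-0.004  0.002 -1.   ]
[ 1.5109989  -0.67527116  0.0615382 ]
```

```bash
for i in 1; do echo '[0,0,0,-0.03,0,0,0,0,0,0]' | python3 nudge.py; done
python3 -c "
from h import *
from cell import arm, eyes
to(.5072,-.1235,.096,178.8-90); print(arm.observe()['ft_torque'])"
echo '[0,0,0,-0.04,0,0,0,0,0,0]' | python3 nudge.py
python3 -c "
from h import *
from cell import arm, eyes
to(.5072,-.1235,.096,178.8-90); print(arm.observe()['ft_torque'])"
```

```text
clock: 8.0
position: [0.5102, -0.1218, 0.0997]
ee_rot: [0.01, 3.138, 0.003]
force: [3.6, 6.8, 3.2]
width: 0.107
gripper_force: 20.1
pos [ 0.5102 -0.1218  0.0997] yang 89.63 F [3.6 6.8 3.2] w 0.107 gf 20.0876784324646 j7 1.93 t 8.0
tool d [ 0.003  -0.0018  0.0037] turn 0.015 tilt [-0.004  0.002 -1.   ]
[ 1.55976768 -0.64708173 -0.31290066]
clock: 8.2
position: [0.5103, -0.1218, 0.0997]
ee_rot: [-0.053, 3.137, 0.003]
force: [3.4, 6.9, 2.2]
width: 0.114
gripper_force: 20.8
pos [ 0.5103 -0.1218  0.0997] yang 91.92 F [3.4 6.9 2.2] w 0.114 gf 20.75918823480606 j7 1.96 t 8.2
tool d [ 0.0031 -0.0016  0.0037] turn 0.054 tilt [-0.004  0.002 -1.   ]
[ 1.60554237 -0.80493589 -0.43722539]
```

```bash
echo '[0,0,0,0,0.4,0,0,0,0,0.4,0,0,-0.02,0,0.4,0,0,-0.04,0.054,0.4,-0.04,-0.025,0,0,0.4,-0.04,-0.023,0,0,0.4,0,0,0,0,0.4]' | python3 nudge.py
python3 - <<'E'
from h import *
from cell import arm, eyes
import cv2
to(.5876,-.1704,.085,88.78)
d=eyes.get_image("side")["image"]; t=eyes.get_image("top")["image"]
a=cv2.resize(d[130:220,210:315],(630,540),interpolation=cv2.INTER_CUBIC)
cv2.imwrite("pics/s2c.png",a)
E
```

```text
clock: 8.9
position: [0.5909, -0.1772, 0.159]
ee_rot: [0.039, 3.138, -0.006]
force: [0.1, -0.4, 0.3]
width: 0.401
gripper_force: 0.0
pos [ 0.5909 -0.1772  0.159 ] yang 88.58 F [ 0.1 -0.4  0.3] w 0.401 gf 0.0 j7 1.96 t 8.9
tool d [0.0037 0.007  0.0739] turn -0.003 tilt [-0.004 -0.003 -1.   ]
```

View pics/s2c.png

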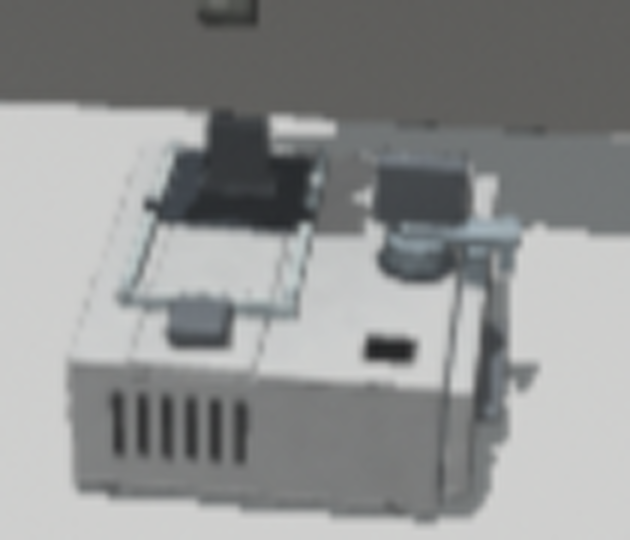

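The nose now points straight out of the front over the stud at (495,232), and the drawer is home. Next is the shutter grip.

```bash
echo '[0.0037,0.007,0.035,-0.003,0.4,0,0,0.036,0,0.4,0,0,0,0,0.4,0,0,0,0,0.4]' | python3 nudge.py; echo '[0,0,0,0,0,0,0,0,0,0,0,0,0,0,0,0,0,0,0,0,0,0,0,0,0]' | python3 nudge.py 35
python3 -c "
from h import *
to(.58825,-.1404,.087,88.78)"
```

```text
clock: 9.4
position: [0.5825, -0.1662, 0.0878]
ee_rot: [-0.032, -3.14, -0.0]
force: [0.4, -0.2, 0.5]
width: 0.398
gripper_force: 0.0
clock: 9.9
position: [0.584, -0.1676, 0.0883]
ee_rot: [0.033, 3.14, -0.002]
force: [-0.4, -3.1, 6.5]
width: 0.109
gripper_force: 35.0
pos [ 0.584  -0.1676  0.0883] yang 88.8 F [-0.4 -3.1  6.5] w 0.109 gf 35.00051558017731 j7 1.99 t 9.9
tool d [-0.0037  0.0273  0.0013] turn 0.0 tilt [-0.002 -0.001 -1.   ]
```

```bash
echo '[0,0.009,0,0,0,0,0.009,0,0,0,0,0.009,0,0,0,0,0,0,0,0,0,0,0,0,0,0,0,0,0,0]' | python3 nudge.py
python3 - <<'E'
from h import *
from cell import arm, eyes
import cv2
to(.58825,-.1404,.087,88.78)
d=eyes.get_image("side")["image"]; t=eyes.get_image("top")["image"]
cv2.imwrite("pics/s3.png",d)
a=cv2.resize(d[145:215,210:290],(720,630)[:2],interpolation=cv2.INTER_CUBIC)[:600]
b=cv2.resize(t[140:200,270:350],None,fx=9,fy=9,interpolation=cv2.INTER_CUBIC)
cv2.imwrite("pics/s3c.png",a);cv2.imwrite("pics/t3c.png",b)
E
```

```text
clock: 10.5
position: [0.5846, -0.1417, 0.0883]
ee_rot: [0.034, 3.139, -0.004]
force: [-0.7, -5.6, 5.3]
width: 0.109
gripper_force: 35.0
pos [ 0.5846 -0.1417  0.0883] yang 88.76 F [-0.7 -5.6  5.3] w 0.109 gf 34.99952852725983 j7 1.95 t 10.5
tool d [-0.0036  0.0014  0.0013] turn -0.0 tilt [-0.002 -0.002 -1.   ]
```

View pics/s3c.png

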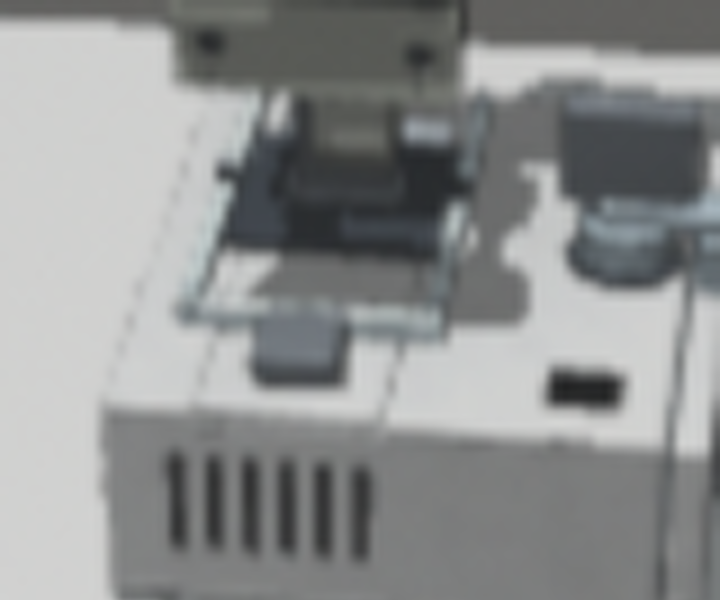

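View pics/t3c.png

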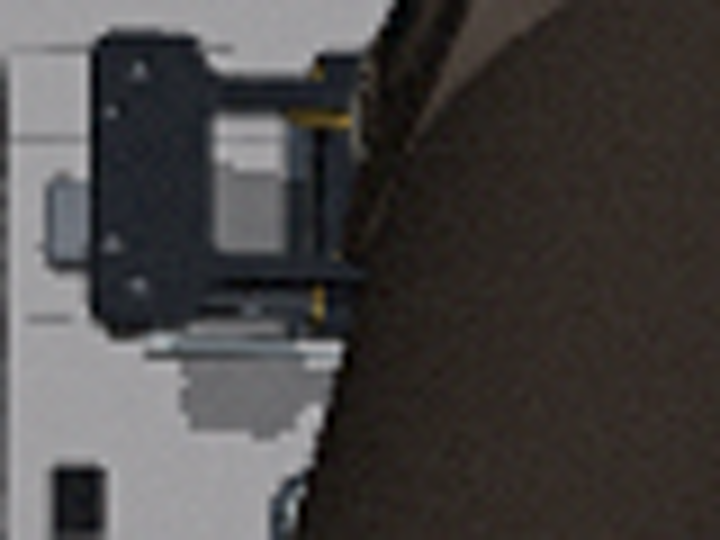

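In the side crop the plate's near edge is at about (330,250), with the ribs at (228,172) and (462,187). I'll measure the plate's travel along box y by comparing its edge in the shut image with the current one.

Run:
```python
from h import *
import cv2
from scipy.ndimage import map_coordinates as mc
p=[.56357,-.12488,-.02124]
ys=np.arange(-.03,.036,.003)
for x in (.046,.042,.038,.013,.009,.005):
  for f in ("side0","s3"):
    g=cv2.cvtColor(cv2.imread(f"pics/{f}.png"),cv2.COLOR_BGR2GRAY).astype(float)
    q=np.array([proj("side",own(p,(x,y,.0755))) for y in ys]); 
    print(x,f,mc(g,[q[:,1]-1.2,q[:,0]-.3],order=1).astype(int).tolist())
```

```text
0.046 side0 [67, 67, 67, 67, 68, 68, 68, 70, 71, 89, 121, 147, 171, 182, 189, 188, 186, 185, 189, 192, 191, 189]
0.046 s3 [63, 63, 63, 64, 63, 62, 62, 63, 64, 66, 67, 68, 69, 69, 69, 69, 66, 67, 81, 116, 159, 179]
0.042 side0 [70, 68, 67, 67, 68, 67, 67, 66, 66, 90, 129, 161, 183, 190, 192, 193, 194, 194, 195, 196, 196, 196]
0.042 s3 [51, 48, 48, 49, 49, 49, 50, 49, 49, 53, 59, 64, 67, 68, 69, 69, 67, 69, 79, 120, 163, 188]
0.038 side0 [77, 67, 65, 67, 67, 67, 67, 65, 62, 80, 106, 147, 174, 190, 193, 194, 194, 195, 197, 196, 196, 196]
0.038 s3 [55, 54, 54, 54, 55, 58, 60, 60, 57, 54, 52, 52, 54, 57, 61, 63, 61, 64, 73, 117, 148, 163]
0.013 side0 [91, 79, 68, 67, 68, 68, 70, 72, 73, 86, 119, 152, 182, 190, 194, 194, 194, 195, 195, 196, 196, 195]
0.013 s3 [62, 59, 56, 55, 55, 56, 59, 62, 58, 54, 49, 52, 59, 65, 65, 58, 53, 51, 66, 82, 99, 105]
0.009 side0 [95, 80, 69, 68, 68, 68, 69, 70, 68, 80, 105, 140, 171, 186, 193, 195, 195, 195, 195, 196, 197, 197]
0.009 s3 [44, 46, 49, 54, 57, 59, 59, 59, 57, 54, 50, 54, 60, 65, 64, 58, 52, 51, 62, 80, 98, 106]
0.005 side0 [72, 70, 68, 68, 68, 67, 67, 65, 63, 77, 100, 141, 172, 189, 195, 197, 196, 196, 196, 196, 197, 197]
0.005 s3 [43, 42, 43, 43, 44, 44, 44, 46, 46, 46, 46, 54, 61, 66, 63, 57, 51, 53, 62, 80, 96, 107]
```

The image puts travel at about 25–27 mm, which is uncertain because of shadows. I'll find the shut stop by feel, still holding the grip, and measure the 30 mm from there.

```bash
echo '[0,-0.009,0,0,0,0,-0.009,0,0,0,0,-0.007,0,0,0,0,0,0,0,0,0,0,0,0,0]' | python3 nudge.py |egrep 'posi|force'
for i in 1; do echo '[0,-0.001,0,0,0,0,0,0,0,0]' | python3 nudge.py|egrep 'posi|force'; echo '[0,-0.001,0,0,0,0,0,0,0,0]' | python3 nudge.py|egrep 'posi|force'; echo '[0,-0.001,0,0,0,0,0,0,0,0]' | python3 nudge.py|egrep 'posi|force'; echo '[0,-0.001,0,0,0,0,0,0,0,0]' | python3 nudge.py|egrep 'posi|force'; done
```

```text
position: [0.584, -0.1659, 0.0883]
force: [0.2, -2.9, 8.1]
gripper_force: 35.0
position: [0.584, -0.1664, 0.0883]
force: [-1.0, -4.2, 7.2]
gripper_force: 35.0
position: [0.584, -0.1673, 0.0883]
force: [-1.5, -2.8, 8.9]
gripper_force: 35.0
position: [0.584, -0.1683, 0.0883]
force: [-1.3, -4.3, 7.6]
gripper_force: 35.0
position: [0.584, -0.1685, 0.0883]
force: [-1.4, -2.0, 9.4]
gripper_force: 35.0
```

```bash
echo '[0,-0.001,0,0,0,0,0,0,0,0]' | python3 nudge.py|egrep 'posi|force'; echo '[0,-0.001,0,0,0,0,0,0,0,0]' | python3 nudge.py|egrep 'posi|force'; echo '[0,-0.001,0,0,0,0,0,0,0,0]' | python3 nudge.py|egrep 'posi|force'
```

```text
position: [0.584, -0.1685, 0.0882]
force: [-1.7, 1.1, 9.5]
gripper_force: 35.0
position: [0.584, -0.1686, 0.0883]
force: [-2.2, 3.4, 11.7]
gripper_force: 35.0
position: [0.584, -0.1686, 0.0882]
force: [-3.0, 6.1, 12.8]
gripper_force: 35.0
```

```bash
echo '[0,0.008,0,0,0,0,0.008,0,0,0,0,0.008,0,0,0,0,0.008,0,0,0,0,0,0,0,0,0,0,0,0,0,0,0,0,0,0]' | python3 nudge.py |egrep 'posi|force'
```

```text
position: [0.5846, -0.1412, 0.0883]
force: [0.3, -5.1, 6.5]
gripper_force: 35.0
```

```bash
echo '[0,0.003,0,0,0,0,0,0,0,0,0,0,0,0,0,0,0,0,0,0]' | python3 nudge.py |egrep 'posi|force'; echo '[0,0,0,0,0,0,0,0,0,0,0,0,0,0,0,0,0,0,0,0,0,0,0,0,0]' | python3 nudge.py |egrep 'posi|force'
```

```text
position: [0.5847, -0.1385, 0.0883]
force: [0.9, -6.1, 5.9]
gripper_force: 35.0
position: [0.5847, -0.1384, 0.0883]
force: [0.0, -6.7, 6.5]
gripper_force: 35.0
```

```bash
python3 -c "
from cell import arm, eyes
import cv2
d=eyes.get_image('side')['image']; cv2.imwrite('pics/s4.png',cv2.resize(d[130:330,180:380],None,fx=3,fy=3,interpolation=cv2.INTER_CUBIC))"
```

```text
(no output)
```

View pics/s4.png

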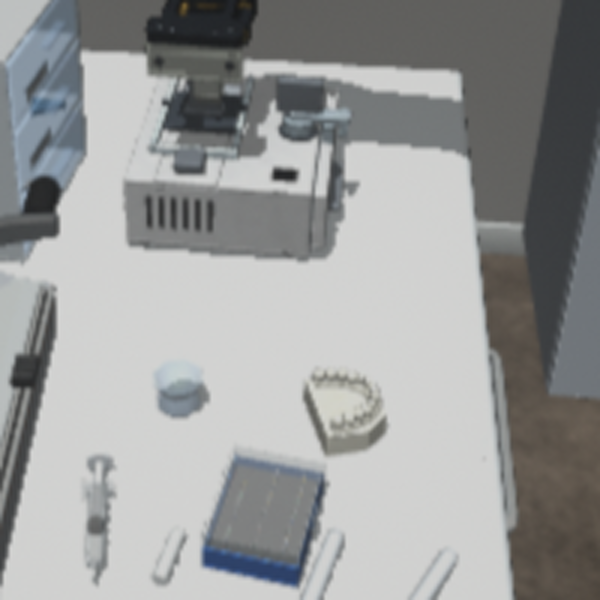

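The latch nose lies over the front at (330,118), the drawer is home, the shutter is held at half travel near (205,95), and the three bystanders haven't moved.

```bash
python3 -c "
from cell import arm, eyes
print(arm.sign_off())"
```

```text
the job is handed in; nothing more can be done
None
```

The job is handed in: the drawer is fully home and latched to its stop, the shutter is held at about 30 mm (half travel) against its spring, and the plaster model, dish and bur box were not touched.

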